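# Stand the fallen recipe stand up and push it back to the cup tray

## Robot

A 6-joint arm with a two-finger parallel gripper is mounted at the origin on the work surface. World frame = base frame: x ahead of the robot, y to its left, z up, the work surface at z = 0. Lengths are in mm, angles in rad, forces in N, time in s.
With the tool pointing down it reaches from about 300 to 875 mm from the base axis. Payload 6.4 kg.
Tool frame: the origin (TCP) lies midway between the tips of the shut fingers; the grasp point (between the pads) lies 19 mm behind it; z points along the fingers, y is the direction in which the jaws open and shut (so a half turn about z gives the same grasp; the last joint's range is limited). The gripper opens to 88 mm and grips with 3 to 60 N. Pads are 18 mm wide; open, the fingers measure 123 mm over their backs; the gripper's body (75 mm by 187 mm) begins 45 mm behind the grasp point.
Start: joints at [0.942, 0.181, 1.607, -0, 1.354, -0.206], TCP at [235.922, 524.387, 238.714] pointing down, gripper open.
Joint ranges: [-2.99, 2.99], [-0.89, 2.07], [0.3, 2.58], [-1.14, 4.28], [0, 2.63], [-3.12, 3.12]. Speed limits (rad/s): [2.57, 2.57, 3.01, 3.14, 3.14, 3.14].

## Interface

Orientations are given as a unit quaternion [x, y, z, w].
In Python, from bench import r, jaws, vision gives the robot as it stands. Calls block until the motion is done:
- r.move_pose(position, orientation): joint-space move of the TCP to a pose.
- r.move_linear(position, velocity=150, frame=None, guard=None): straight line of the TCP; frame=None keeps the orientation; velocity is the mean speed in mm/s. With guard (N) it stops when the force on the tool has changed by that much, and returns True; else False.
- r.set_joints(angles): joint-space move.
- jaws.gripper_open() and jaws.close_gripper(grasp_force=None): open the fingers fully, or close them until they stop; grasp_force is the grip in N (None keeps the last).
- r.sleep(seconds).
- r.inverse_kinematics(position, orientation): joint angles nearest the present ones, or None.
- r.read_state(): the state.
- vision.capture(name): name is "side" or "top"; returns the picture (400x640x3 uint8, red, green, blue); there is no depth.
- vision.camera_params(name): a dict with "intrinsics" (3x3 intrinsics, pixels), "R" (3x3) and "t" (3): a world point X has camera coordinates R X + t. Camera axes: x right, y down, z forward; pixel columns grow to the right and rows downward; lengths in mm; the calibration is good to about 2 mm. A picture is of the moment at which its call begins. camera_params takes no time and is no camera call.
A pose or a line that the arm cannot do raises r.Unreachable and nothing moves.
- r.close_job(): hands the job in, once; it reports no verdict.
The state is a dict: "t": time; "joint_pos": joint angles; "qd": joint speeds; "joint_efforts": joint torques, N m; "position": TCP position; "orientation": TCP orientation; "contact_force": force on the tool from outside, world axes, zero at the start; "ft_torque": the same for the moment, N m; "width": finger opening in mm.
Only numpy, scipy, OpenCV 4.12 (cv2) and the standard library are available. Lean on these libraries where they do the work, as an engineer would, in place of code of your own. Each camera call takes 0.05 s, during which the arm holds its last target.

## Task

The wooden recipe stand has fallen on its back on the coffee table. Without picking it up, tip it upright again by pushing its foot over with the fingertips, then push it along the table, still standing, until its back is flush against the front edge of the white cup tray. Leave the tumbler and the jar where they are.

Things in the scene. Friction and masses are not known exactly. Their poses are not given: they have to be found in the camera images.
- stand: Loose L-shaped wooden stand, about 0.4 kg, 110 mm wide: panel 6 mm thick and 146 mm tall with a blank card on its front, dark foot 16 mm thick; 80 mm deep from the panel's back to the foot's front edge. Origin: middle of the heel (lower back edge). Own z: up the panel; x: towards the back (foot reaches to x = -80 mm, panel's back is x = 0); y: width. A small strip in the corner is only decoration
- heel (a point): middle of the stand's lower back edge, the stand's origin; at table height lying and standing. At the start the stand lies on its back: panel flat on the table, top end towards the tray, foot standing up 80 mm from the table at the end nearer the robot. The stand turns about this edge, which stays roughly in place, when tipped up
- foot_end (a point): middle of the foot's front edge, on the face that is its top when standing (80 mm in front of the heel, 16 mm up). At the start it is the topmost edge, facing the tray. Pushing here towards the robot, away from the tray, with about 2 to 3 N swings the panel up; past about 55 degrees the stand drops onto its foot by itself. Sliding it takes a few N
- tray: Fixed white plastic tray, 440 mm wide, 160 mm deep, rim 22 mm high, with five upturned white cups fixed on it, 72 mm high, none nearer than 40 mm to its front edge. Origin: the middle of its front edge (robot side) at table height; x points away from the robot across the tray (the front face is x = 0, the tray lies at x = 0 to 160 mm), y along the front edge, z up
- tumbler: loose upturned glass tumbler on the table to one side of the stand, 69 mm across, 110 mm high; origin at its underside
- jar: loose amber glass jar with white cap on the table to the other side, 66 mm across, 100 mm high; origin at its underside
Things that resemble listed ones, but are neither listed nor needed, are in the scene too. There is more than one size of the stand; the one meant has the size given above.

How it is judged:
By the outcome, as a careful person would: the job done as asked, in the order asked, and still so for the second after the job is handed in, with the robot touching nothing.
It also fails if it takes over 56 s, if anything falls off the work surface, if the arm or the gripper's body presses on something with over 40 N, if the wrist force passes 120 N, or if a joint passes its speed limit or range.

## Working session

There is one attempt and no reset: what is moved stays moved. The work goes in short steps, each a Python script; the robot and the scene stay as the last script left them, time stands still between calls to the robot, and variables do not carry over. Pictures are saved under pics/ and viewed, and the job is handed in when it is done.

```bash
ls; mkdir -p pics
python3 - <<'E'
from bench import r,jaws,vision
import cv2
for n in("side","top"):
    im=vision.capture(n); cv2.imwrite(f"pics/{n}0.png",im[:,:,::-1]); p=vision.camera_params(n); print(n,p["intrinsics"],p["R"],p["t"])
s=r.read_state();print(s["t"],s["orientation"],s["width"])
E
```

```text
pics
side [[442.5614555    0.         320.06317072]
 [  0.         442.5614555  192.10195723]
 [  0.           0.           1.        ]] [[ 0.78497    -0.61920601 -0.0201496 ]
 [-0.41577997 -0.50241686 -0.75809255]
 [ 0.45929196  0.60345771 -0.65183563]] [-432.77037149  330.95173115  786.71140495]
top [[462.51668497   0.         319.84978415]
 [  0.         462.51668497 202.87589131]
 [  0.           0.           1.        ]] [[ 0.0266422  -0.99948878 -0.01767398]
 [-0.98946834 -0.02385047 -0.14277101]
 [ 0.14227649  0.02129158 -0.98959793]] [  35.48701923  581.8827268  1149.07668097]
0.1 [ 2.09825278e-01  9.77738605e-01 -6.88847849e-04 -3.13892064e-04] 88.12508564046877
```

View pics/side0.png

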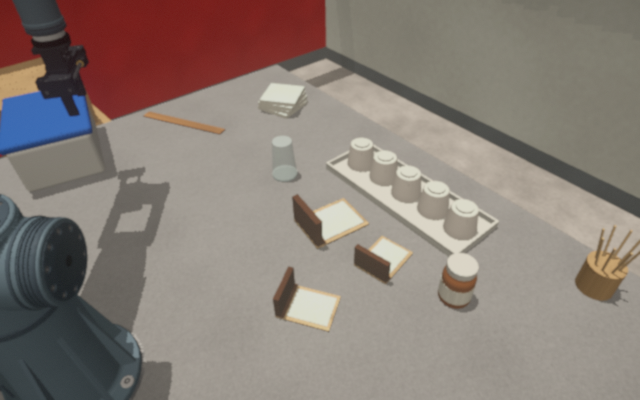

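View pics/top0.png

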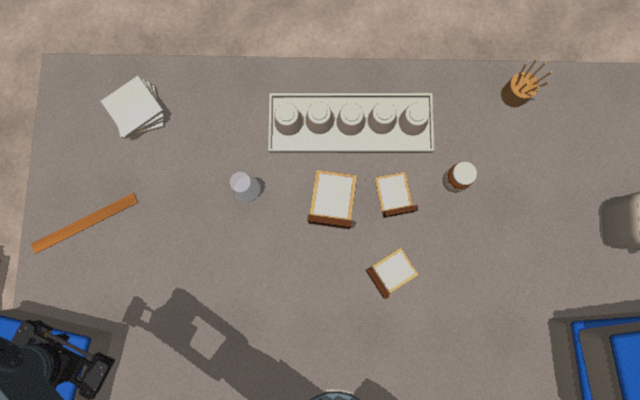

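The pictures show three fallen stands. The large one is at top (332,198) and two smaller ones are at (396,195) and (392,272). The tray's front edge is at row ~152, the tumbler at (243,185) and the jar at (461,177). Next I'll measure the corners.

```bash
cat > h.py <<'E'
import numpy as np, cv2
from bench import r,jaws,vision
P={n:vision.camera_params(n) for n in("side","top")}
def ray(n,u,v,z=0.):
    p=P[n];R=np.array(p["R"]);t=np.array(p["t"]);K=np.array(p["intrinsics"])
    d=R.T@np.linalg.solve(K,[u,v,1.]);c=-R.T@t
    return c+d*(z-c[2])/d[2]
def proj(n,X):
    p=P[n];q=np.array(p["intrinsics"])@(np.array(p["R"])@np.array(X,float)+np.array(p["t"]));return q[:2]/q[2]
def masks(im):
    hsv=cv2.cvtColor(im,cv2.COLOR_RGB2HSV);return hsv
E
python3 - <<'E'
from h import *
im=cv2.imread("pics/top0.png")[:,:,::-1].copy()
cv2.imwrite("pics/topc.png",cv2.resize(im[140:310,220:490],None,fx=2.9,fy=2.9,interpolation=cv2.INTER_CUBIC)[:,:,::-1])
im2=cv2.imread("pics/side0.png")[:,:,::-1].copy()
cv2.imwrite("pics/sidec.png",cv2.resize(im2[120:340,260:510],None,fx=2.7,fy=2.7,interpolation=cv2.INTER_CUBIC)[:,:,::-1])
hsv=cv2.cvtColor(im,cv2.COLOR_RGB2HSV)
for u,v in[(332,195),(332,222),(350,174),(318,176),(300,200),(395,192),(332,172)]: print((u,v),im[v,u],hsv[v,u])
E
```

```text
(332, 195) [200 200 195] [ 30   6 200]
(332, 222) [101  55  31] [ 10 177 101]
(350, 174) [158 133 106] [ 16  84 158]
(318, 176) [200 166 117] [ 18 106 200]
(300, 200) [136 125 116] [ 14  38 136]
(395, 192) [199 198 191] [ 26  10 199]
(332, 172) [175 150 104] [ 19 103 175]
```

View pics/topc.png

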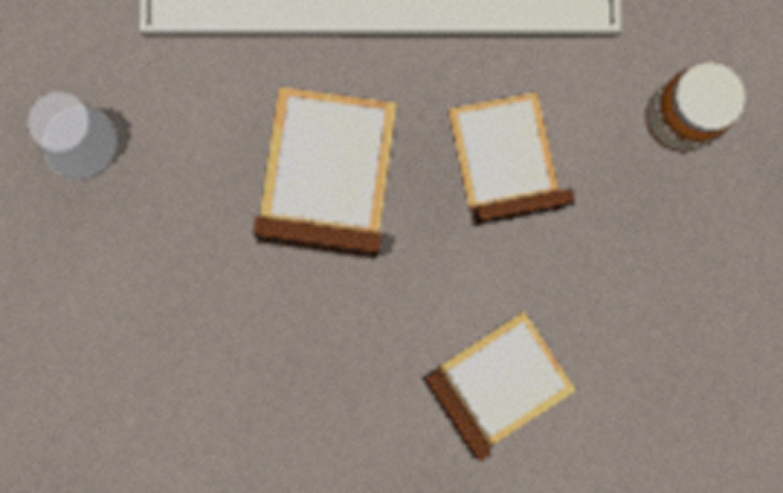

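View pics/sidec.png

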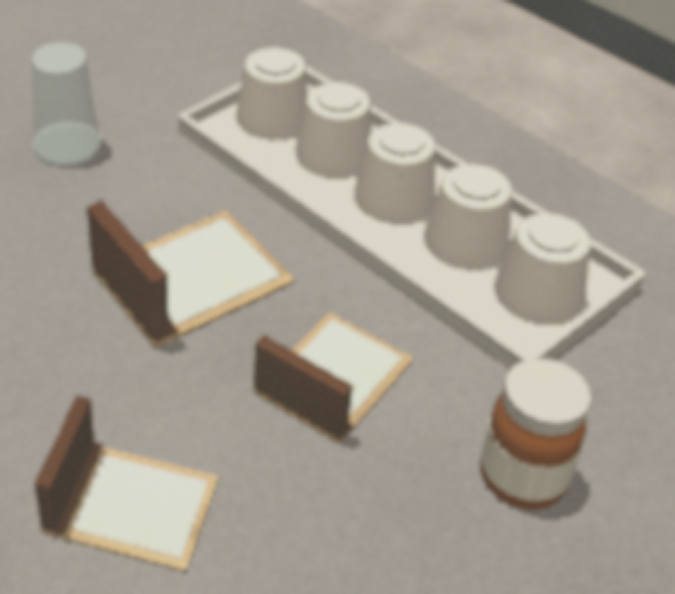

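Run:
```python
from h import *
c=lambda x,y:(x/2.9+220-.33,y/2.9+140-.33)
pr=lambda s,X:print(s,np.round(X,1))
A=ray("top",*c(281,88),6);B=ray("top",*c(396,103),6);pr("panel top L,R",[A,B]);print(np.linalg.norm(A-B))
F1=ray("top",*c(255,216),80);F2=ray("top",*c(382,234),80);pr("foot_end L,R",[F1,F2]);print(np.linalg.norm(F1-F2))
G1=ray("top",*c(256,241),80);G2=ray("top",*c(379,257),80);pr("foot near",[G1,G2])
pr("small",[ray("top",*c(452,108),6),ray("top",*c(538,94),6),ray("top",*c(472,206),60),ray("top",*c(575,192),60)])
s=lambda x,y:(x/2.7+260-.31,y/2.7+120-.31)
pr("side panel far corners",[ray("side",*s(224,211),6),ray("side",*s(294,278),6)])
pr("side foot top L,R near", [ray("side",*s(88,207),80),ray("side",*s(164,279),80)])
pr("side foot bot R", [ray("side",*s(163,342),0),ray("side",*s(95,265),0)])
# tray
T1=ray("top",*c(141,32),22);T2=ray("top",*c(620,32),22);pr("tray",[T1,T2]);print(np.linalg.norm(T1-T2))
pr("tray side", [ray("side",*s(180,120),22),ray("side",*s(530,352),22)])
pr("tumbler/jar",[ray("top",*c(58,121),110),ray("top",*c(710,96),100)])
```

```text
panel top L,R [[674.8  62.2   6. ]
 [663.1 -44.2   6. ]]
107.05252605127919
foot_end L,R [[546.3  79.1  80. ]
 [533.5 -29.8  80. ]]
109.68684582090788
foot near [[524.8  77.6  80. ]
 [513.8 -27.6  80. ]]
small [[ 659.6  -95.8    6. ]
 [ 674.5 -174.7    6. ]
 [ 562.1 -108.6   60. ]
 [ 576.5 -197.9   60. ]]
side panel far corners [[674.3  62.5   6. ]
 [663.8 -45.3   6. ]]
side foot top L,R near [[532.6  77.6  80. ]
 [528.6 -32.6  80. ]]
side foot bot R [[529.9 -27.2   0. ]
 [540.3  85.9   0. ]]
tray [[ 720.9  192.    22. ]
 [ 730.6 -246.7   22. ]]
438.78664927572225
tray side [[ 718.6  183.4   22. ]
 [ 741.2 -240.1   22. ]]
tumbler/jar [[ 619.5  246.7  110. ]
 [ 655.8 -304.5  100. ]]
```

```bash
cat >> h.py <<'E'
from scipy.spatial.transform import Rotation as Rot
heel=np.array([524.,25.4,0]); f=np.array([.9935,-.114,0]);f/=np.linalg.norm(f)
def quat(fd,tilt,sgn=1):
    Z=np.array([0,0,1.]);left=np.cross(Z,fd)
    z=-np.cos(tilt)*Z+np.sin(tilt)*fd; y=sgn*left; x=np.cross(y,z)
    return list(Rot.from_matrix(np.column_stack([x,y,z])).as_quat())
def w(p2): return heel+p2[0]*f+np.array([0,0,p2[1]])
def tcp(th):
    a=np.radians(78.69+th);E=81.6*np.array([np.cos(a),np.sin(a)]);t=np.radians(th)
    return E-10*np.array([-np.sin(t),np.cos(t)])+np.array([8.2,3.8])
E
python3 - <<'E'
from h import *
for sg in(1,-1):
    q=quat(f,np.radians(25),sg)
    for p in[(65,200),(55,70),tcp(30),tcp(62),(-80,200)]:
        j=r.inverse_kinematics(list(w(p)),q);print(sg,np.round(w(p)),None if j is None else np.round(j,2))
# tray edge fit
for n in("top","side"):
    im=cv2.imread(f"pics/{n}0.png");g=cv2.GaussianBlur(cv2.cvtColor(im,cv2.COLOR_BGR2GRAY),(0,0),.7).astype(float)
    a=proj(n,[721.5,180,22]);b=proj(n,[731,-235,22])
    pts=[];d=(b-a)/np.linalg.norm(b-a);nn=np.array([-d[1],d[0]])
    for s in np.linspace(0.05,.95,80):
        c=a+s*(b-a);o=np.arange(-7,7.01,.25)
        v=np.array([cv2.remap(g.astype(np.float32),np.float32([[c[0]+k*nn[0]]]),np.float32([[c[1]+k*nn[1]]]),1)[0,0] for k in o])
        gr=np.gradient(v);i=np.argmin(gr);pts.append(ray(n,*(c+o[i]*nn),22)[:2])
    pts=np.array(pts);m=np.polyfit(pts[:,1],pts[:,0],1);rs=pts[:,0]-np.polyval(m,pts[:,1]);k=abs(rs)<4;m=np.polyfit(pts[k,1],pts[k,0],1)
    print(n,m,k.sum(),rs[k].std())
E
```

```text
1 [589.  18. 200.] [-0.19 -0.01  1.96  0.05  0.76 -1.67]
1 [579.  19.  70.] [-0.19  0.2   2.05  0.07  0.46 -1.7 ]
1 [511.  27.  72.] [-0.2   0.06  2.21  0.09  0.44 -1.73]
1 [478.  31.  51.] [-0.21  0.04  2.29  0.11  0.37 -1.77]
1 [445.  35. 200.] [-0.22 -0.4   2.27  0.06  0.84 -1.71]
-1 [589.  18. 200.] [-0.19 -0.01  1.96  0.05  0.76  1.47]
-1 [579.  19.  70.] [-0.19  0.2   2.05  0.07  0.46  1.44]
-1 [511.  27.  72.] [-0.2   0.06  2.21  0.09  0.44  1.41]
-1 [478.  31.  51.] [-0.21  0.04  2.29  0.11  0.37  1.38]
-1 [445.  35. 200.] [-0.22 -0.4   2.27  0.06  0.84  1.43]
top [-2.21404288e-02  7.26256409e+02] 80 0.18785965524620993
side [-2.20977164e-02  7.25193611e+02] 80 0.5879140867157043
```

Run:
```python
from h import *
q=quat(f,np.radians(25),-1)
jaws.close_gripper(5)
r.move_pose(list(w((65,220))),q)
r.move_linear(list(w((52,74))),velocity=120)
s=r.read_state();print(s["t"],np.round(s["position"]),s["contact_force"])
cv2.imwrite("pics/s1.png",vision.capture("side")[:,:,::-1])
```

```text
4.9667 [576.  19.  75.] [ 0.03876347 -1.13717518  0.17034287]
```

View pics/s1.png

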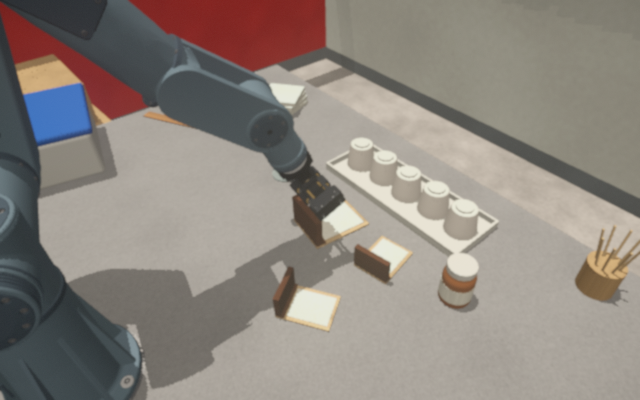

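The fingertips at (325,207) are over the card, on the tray side of the foot. The stand hasn't moved, so I'll push along the arc.

Run:
```python
from h import *
for th in (6,14,22,30,38):
    g=r.move_linear(list(w(tcp(th))),velocity=60,guard=25)
    s=r.read_state();print(th,g,round(s["t"],2),np.round(s["position"]),np.round(s["contact_force"],1))
    if g:break
cv2.imwrite("pics/s2.png",vision.capture("side")[:,:,::-1])
```

```text
6 False 5.75 [541.  23.  75.] [0.9 1.  0.5]
14 False 6.07 [530.  25.  75.] [1.3 0.5 0.1]
22 False 6.38 [520.  26.  74.] [0.5 0.  0.1]
30 False 6.7 [511.  27.  72.] [0.3 0.6 0.3]
38 False 7.02 [501.  28.  68.] [-0.2  0.5 -0.2]
```

View pics/s2.png

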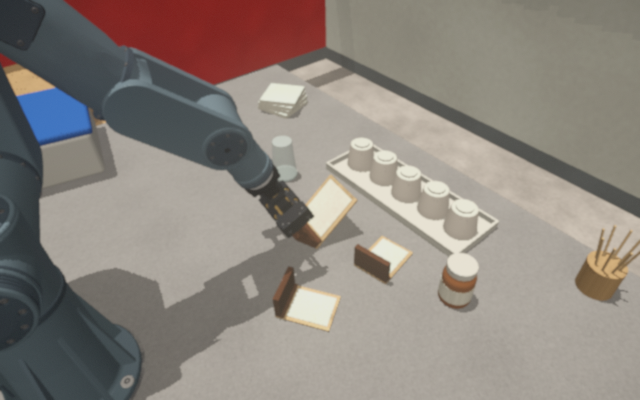

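The panel is swinging up, with its top now near (335,180), and the heel has stayed in place. I'll carry on.

Run:
```python
from h import *
for th in (46,54,62,68):
    g=r.move_linear(list(w(tcp(th))),velocity=45,guard=25)
    s=r.read_state();print(th,g,round(s["t"],2),np.round(s["position"]),np.round(s["contact_force"],1))
r.sleep(.5)
cv2.imwrite("pics/s3.png",vision.capture("side")[:,:,::-1])
cv2.imwrite("pics/t3.png",vision.capture("top")[:,:,::-1])
```

```text
46 False 7.44 [493.  29.  64.] [-0.3  0.1  0.4]
54 False 7.82 [485.  30.  58.] [-0.3  0.7  0.1]
62 False 8.19 [478.  31.  50.] [-0.1  0.4  0.8]
68 False 8.51 [473.  31.  44.] [-0.2 -0.1  0.1]
```

View pics/s3.png

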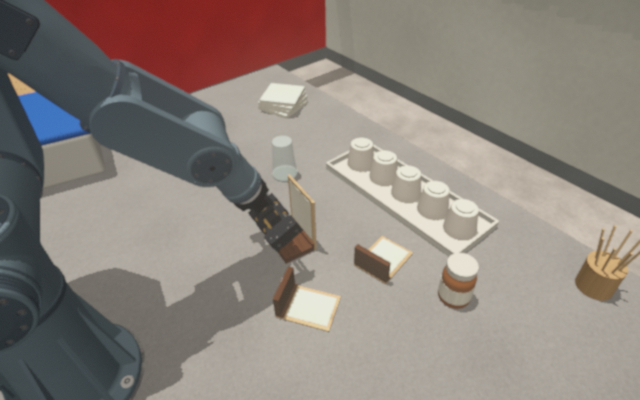

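View pics/t3.png

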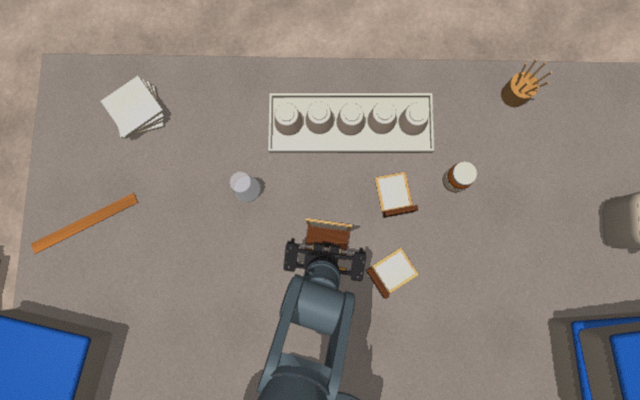

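The stand is upright: the panel shows at side (303,207) and the foot is on the table. Now I'll retreat and measure.

Run:
```python
from h import *
r.move_linear(list(w((-150,190))),velocity=150)
im=vision.capture("top");im2=vision.capture("side")
print(r.read_state()["t"])
cv2.imwrite("pics/t4.png",cv2.resize(im[140:310,220:490],None,fx=2.9,fy=2.9,interpolation=cv2.INTER_CUBIC)[:,:,::-1])
cv2.imwrite("pics/s4.png",cv2.resize(im2[120:340,260:510],None,fx=2.7,fy=2.7,interpolation=cv2.INTER_CUBIC)[:,:,::-1])
```

```text
10.5333
```

View pics/t4.png

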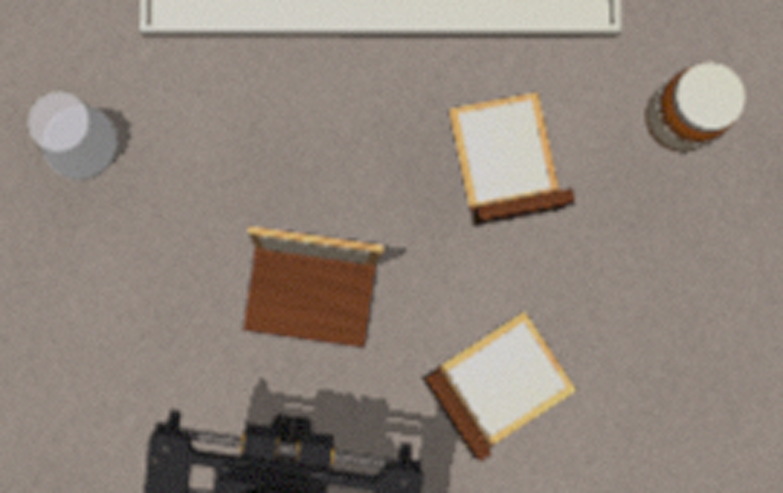

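View pics/s4.png

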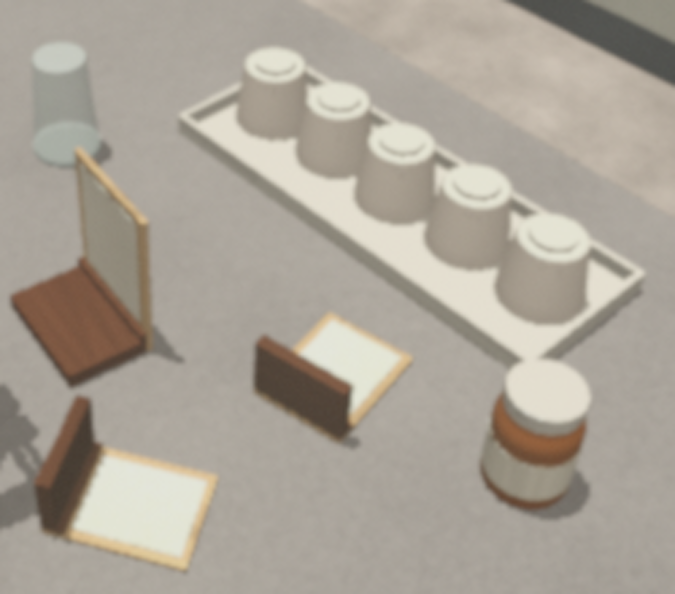

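Run:
```python
from h import *
c=lambda x,y:(x/2.9+220-.33,y/2.9+140-.33)
s=lambda x,y:(x/2.7+260-.31,y/2.7+120-.31)
L=ray("top",*c(245,330),16);R=ray("top",*c(365,346),16);print(L,R,np.linalg.norm(L-R))
print("side",ray("side",*s(12,298),16),ray("side",*s(71,377),16))
print("paneltop",ray("top",*c(247,229),146),ray("top",*c(383,245),146))
print("small2 tall corner (z unknown): ")
for z in(50,58,65): print(z,ray("top",*c(427,377),z)[:2],ray("side",*s(40,483),z)[:2], ray("top",*c(485,459),z)[:2],ray("side",*s(82,400),z)[:2])
```

```text
[451.07953849  87.96894906  16.        ] [439.68998597 -19.46792915  16.        ] 108.03890367381942
side [451.61834759  84.22613546  16.        ] [440.08530237 -21.47963091  16.        ]
paneltop [527.79010846  82.09962958 146.        ] [517.57351571 -27.61875748 146.        ]
small2 tall corner (z unknown): 
50 [413.74486427 -72.12913171] [ 351.88179302 -113.6148626 ] [ 345.70952757 -122.43613068] [418.61547009 -70.92982851]
58 [413.7283127  -71.46628043] [ 349.20486387 -118.86700057] [ 346.15784627 -121.42954292] [415.18125618 -76.66635049]
65 [413.71383009 -70.88628556] [ 346.86255087 -123.46262129] [ 346.55012513 -120.54877862] [412.176319   -81.68580722]
```

Run:
```python
from h import *
f=np.array([np.cos(np.radians(-6.0)),np.sin(np.radians(-6.0)),0])
m=np.array([445.6,33.0,0]);q=quat(f,0,-1)
jaws.gripper_open()
r.move_pose(list(m-40*f+[0,0,130]),q)
g=r.move_linear(list(m-40*f+[0,0,9]),velocity=100,guard=8)
g2=r.move_linear(list(m-9*f+[0,0,9]),velocity=40,guard=15)
s=r.read_state();print(g,g2,s["t"],np.round(s["position"]),np.round(s["contact_force"],1),s["width"])
cv2.imwrite("pics/t5.png",vision.capture("top")[:,:,::-1]);im2=vision.capture("side")
cv2.imwrite("pics/s5.png",cv2.resize(im2[120:340,200:450],None,fx=2.7,fy=2.7,interpolation=cv2.INTER_CUBIC)[:,:,::-1])
```

```text
False False 14.85 [437.  34.   9.] [-0.5  1.4 -0.5] 87.78020370492696
```

View pics/t5.png

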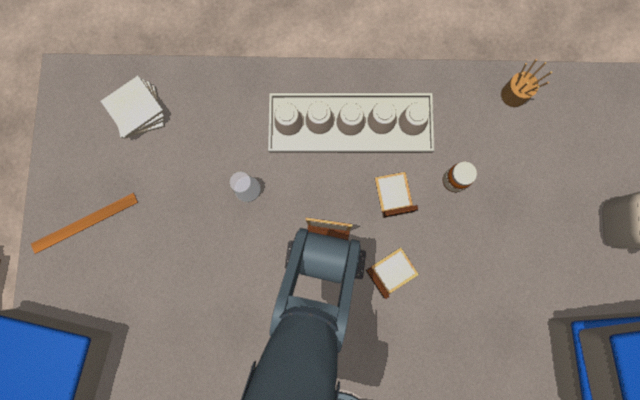

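View pics/s5.png

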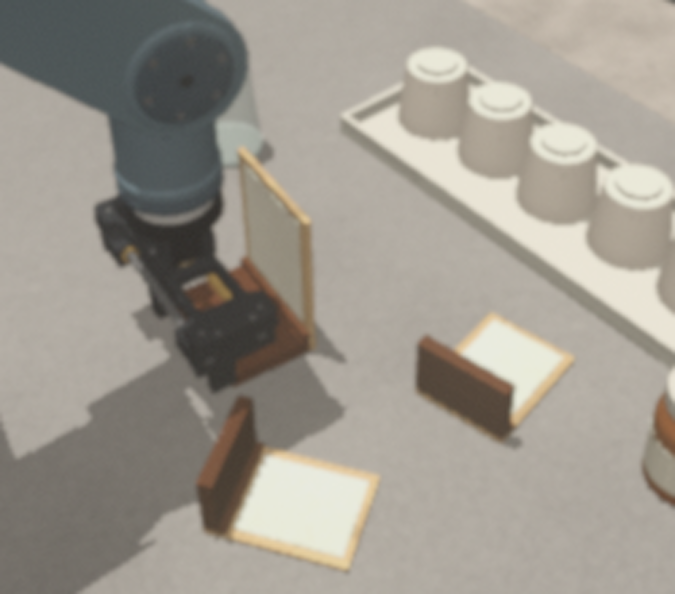

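The fingertips stand at the foot's front edge, with the right one at the foot's near corner, (220,372) in the crop. Next I'll push while turning to the tray's heading.

Run:
```python
from h import *
p=np.array([437.,34.,9]);
for i in range(4):
    a=np.radians(-6+7.3*(i+1)/4); am=np.radians(-6+7.3*(i+.5)/4)
    p=p+22*np.array([np.cos(am),np.sin(am),0])
    g=r.move_linear(list(p),velocity=50,frame=quat(np.array([np.cos(a),np.sin(a),0]),0,-1),guard=15)
    s=r.read_state();print(g,round(s["t"],2),np.round(s["position"],1),np.round(s["contact_force"],1))
cv2.imwrite("pics/t6.png",vision.capture("top")[:,:,::-1]);im2=vision.capture("side")
cv2.imwrite("pics/s6.png",cv2.resize(im2[120:340,200:450],None,fx=2.7,fy=2.7,interpolation=cv2.INTER_CUBIC)[:,:,::-1])
```

```text
False 15.55 [459.4  32.    9. ] [-0.7  0.6 -0.5]
False 16.14 [481.3  30.7   9. ] [-0.3  0.8 -0.6]
False 16.73 [503.4  30.2   9.1] [ 0.9 -1.2 -0.2]
False 17.32 [525.4  30.3   9.1] [ 0.2 -0.2 -0.6]
```

View pics/t6.png

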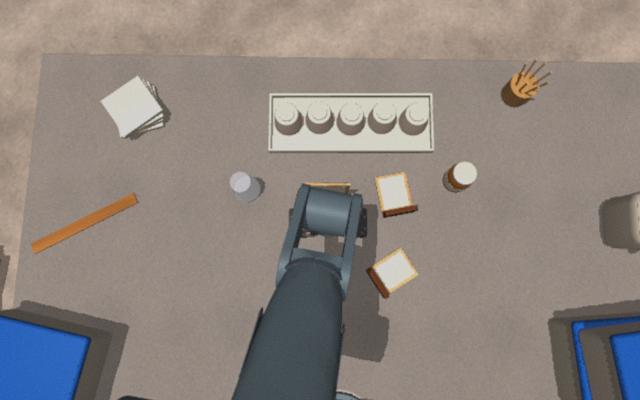

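View pics/s6.png

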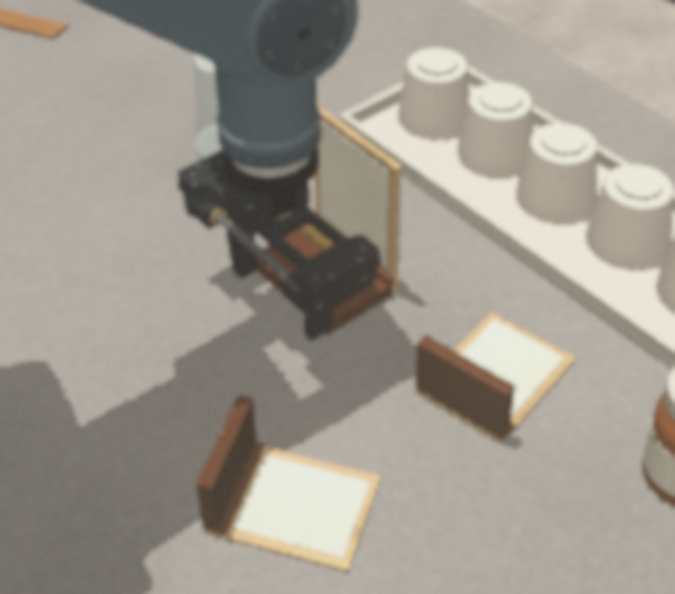

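Run:
```python
from h import *
n=np.array([.99976,.0221,0]);p=np.array([525.4,30.3,9])
fr=quat(n,0,-1)
for d,v,gd in((55,50,15),(103,50,15)):
    g=r.move_linear(list(p+d*n),velocity=v,frame=fr,guard=gd)
    s=r.read_state();print(g,round(s["t"],2),np.round(s["position"],1),np.round(s["contact_force"],1))
g=r.move_linear(list(p+123*n),velocity=8,frame=fr,guard=8)
s=r.read_state();print(g,round(s["t"],2),np.round(s["position"],1),np.round(s["contact_force"],1))
cv2.imwrite("pics/t7.png",cv2.resize(vision.capture("top")[90:260,220:490],None,fx=2.9,fy=2.9)[:,:,::-1]);im2=vision.capture("side")
cv2.imwrite("pics/s7.png",cv2.resize(im2[80:300,260:510],None,fx=2.7,fy=2.7,interpolation=cv2.INTER_CUBIC)[:,:,::-1])
```

```text
False 18.68 [580.6  31.5   9.2] [0.2 0.6 0.2]
False 19.79 [628.6  32.5   9.2] [-0.2 -0.9 -0.3]
True 21.03 [635.7  32.7   8.4] [0.3 0.3 0.3]
```

View pics/t7.png

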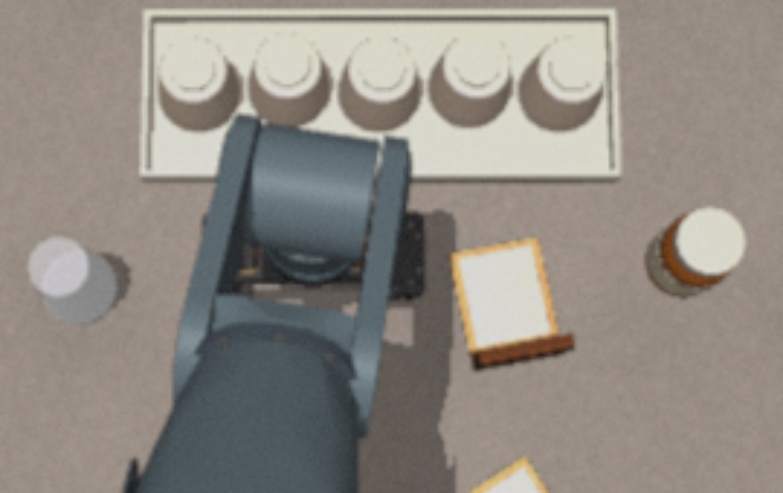

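View pics/s7.png

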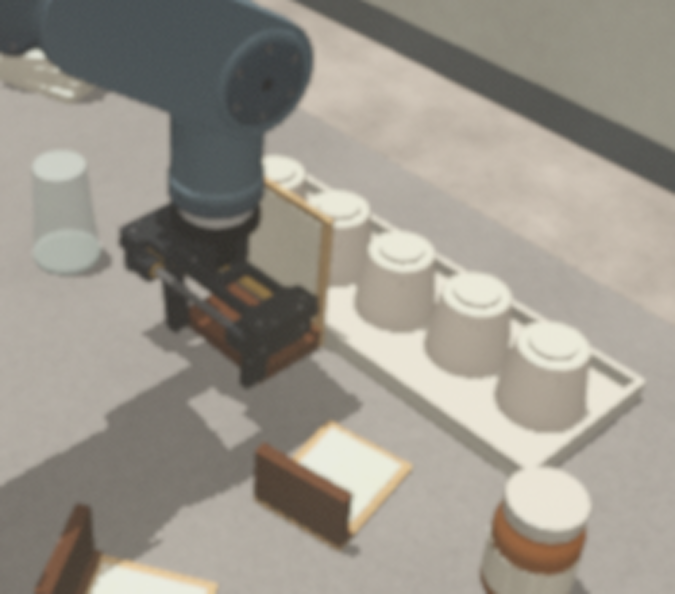

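Contact came at the predicted x, 635.7. I'll press once more so both corners seat, then back off and check.

Run:
```python
from h import *
n=np.array([.99976,.0221,0]);fr=quat(n,0,-1)
p=np.array([635.7,32.7,9])
g=r.move_linear(list(p+8*n),velocity=8,frame=fr,guard=16)
s=r.read_state();p=np.array(s["position"]);print(g,round(s["t"],2),np.round(p,1),np.round(s["contact_force"],1))
p[2]=9
r.move_linear(list(p-50*n),velocity=50)
r.move_linear(list(p-120*n+[0,0,170]),velocity=150)
r.move_pose([300,300,300],quat(n,0,-1))
r.sleep(.3)
print(r.read_state()["t"])
for k,b in(("top",(90,260,220,490)),("side",(80,300,260,510))):
    im=vision.capture(k);cv2.imwrite(f"pics/{k}8f.png",im[:,:,::-1])
    cv2.imwrite(f"pics/{k}8.png",cv2.resize(im[b[0]:b[1],b[2]:b[3]],None,fx=2.7,fy=2.7,interpolation=cv2.INTER_CUBIC)[:,:,::-1])
```

```text
True 21.83 [635.9  32.7   7.3] [-0.1 -0.   0.4]
26.025
```

View pics/top8.png

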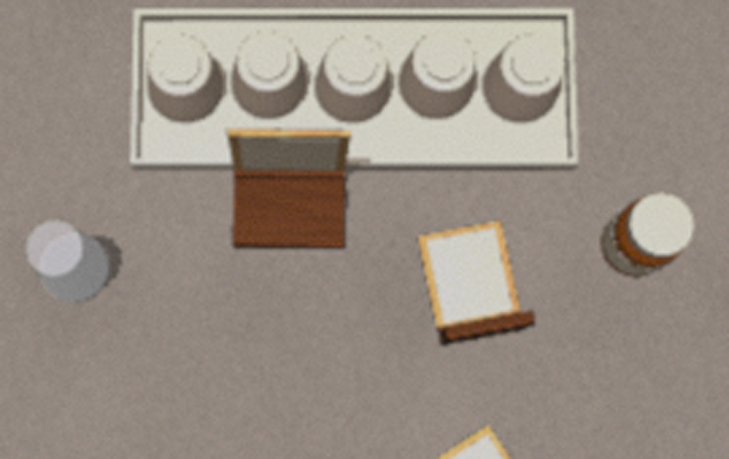

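View pics/side8.png

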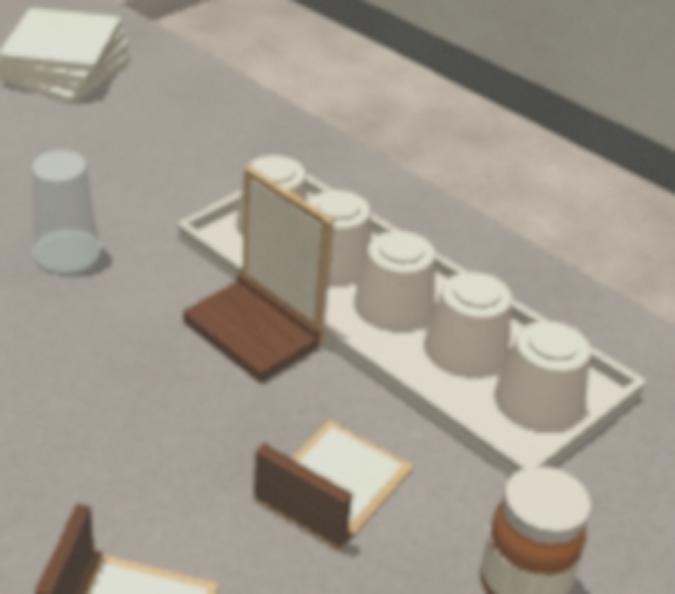

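The stand is upright against the tray. Its foot front edge runs from (234,246) to (345,247) in the top crop, and the tumbler and jar haven't moved. I'll put numbers on the gap and yaw.

Run:
```python
from h import *
for n in("top","side"):
    im=cv2.imread(f"pics/{n}8f.png");m=im[:,:,2].astype(np.float32)-im[:,:,0]  # red-blue
    m=cv2.GaussianBlur(m,(0,0),.7)
    xs=[]
    for y in np.linspace(-12,76,45):
        o=np.arange(632,661,.5);uv=np.float32([proj(n,[x,y,16]) for x in o])
        v=cv2.remap(m,uv[:,:1].copy(),uv[:,1:].copy(),1)[:,0];xs.append((y,o[np.argmax(np.gradient(v))]))
    xs=np.array(xs);c=np.polyfit(xs[:,0],xs[:,1],1);print(n,c,"foot front; to tray:",np.polyval([-.0221,725.9],33)-np.polyval(c,33), "std",(xs[:,1]-np.polyval(c,xs[:,0])).std())
a=cv2.imread("pics/top0.png").astype(int);b=cv2.imread("pics/top8f.png").astype(int)
for nm,(u,v) in dict(tumbler=(243,186),jar=(461,178),small1=(396,195)).items(): print(nm,abs(a-b)[v-20:v+20,u-18:u+18].mean())
```

```text
top [-2.04216074e-02  6.45375714e+02] foot front; to tray: 80.46889938515596 std 0.769074208286784
side [-1.43610013e-02  6.44415108e+02] foot front; to tray: 81.22950544576202 std 0.6437686702651183
tumbler 5.078935185185185
jar 5.137037037037037
small1 6.00625
```

Run:
```python
from h import *
r.close_job();print(r.read_state()["t"])
```

```text
the job is handed in; nothing more can be done
the job is handed in; nothing more can be done
```

The stand is upright with its back against the tray's front edge, and the job was handed in at about 26 s of the 56 s allowed. I hooked the shut fingertips behind the foot and pushed it towards the robot until the stand dropped onto its foot. Then I pushed the foot's front edge with the open fingers, turning the stand about 7° to square up with the tray, until it pressed against the tray.

**Last checks, with the robot clear of everything:**
- **Flush fit:** the foot's front edge is 80.5 mm from the tray in the top view and 81.2 mm in the side view, against the stand's 80 mm depth. That is within the 2 mm calibration.
- **Squareness:** the top view puts the stand within 0.1° of the tray edge. The side view says about 0.45°, so the two views disagree slightly. I trusted the top view because it sees that edge better.
- **Other objects:** the tumbler, the jar and the small stand nearest the path show only noise-level differences from the first picture. I only checked the second small stand by eye during the run, and it showed no movement.

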